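# Pin the sample-tray tower with its locking rod

### The arm

A 7-joint arm with a two-finger parallel gripper is mounted at the origin on the work surface. World frame = base frame: x ahead of the robot, y to its left, z up, the work surface at z = 0. Lengths are in m, angles in rad, forces in N, time in s.
With the tool pointing down it reaches from about 0.4 to 0.875 m from the base axis. Payload 19.3 kg.
Tool frame: the origin (TCP) lies where the fingers leave the gripper's body, on its centre line; the fingertips stand bot.tip_reach ahead of it and the grasp point (between the pads) lies 54 mm ahead of it (bot.tip_reach is the distance from the TCP to the fingertips, in m); z points along the fingers, y is the line along which they close (so a half turn about z gives the same grasp; the last joint's range is limited). The gripper opens to 85 mm and grips with 20 to 120 N. Pads are 22 mm wide; open, the fingers measure 114 mm over their backs; the gripper's body (76 mm by 85 mm) begins 54 mm behind the grasp point. The pads swing forward as they close: fully open they stand 13 mm farther back than shut.
Start: joints at [1.06, 0.521, -0.036, 1.599, 0.021, 1.021, -0.113], TCP at [0.267, -0.565, 0.304] pointing down, gripper open.
Joint ranges: [-2.91, 2.91], [-0.3, 2.13], [-1.5, 1.42], [0.17, 2.43], [-1.26, 4.41], [0.16, 1.93], [-2.52, 2.52]. Speed limits (rad/s): [1.89, 1.89, 2.39, 2.39, 3.01, 3.01, 3.01].

### API

Orientations are given as [roll, pitch, yaw] about the fixed x, y, z axes, in that order (R = Rz(yaw) Ry(pitch) Rx(roll)).
In Python, from workcell import bot gives the robot as it stands. The module is installed in compiled form; this text tells all that it offers.
- The arm moves only by the shell command python3 -m jog 'ROWS' [FORCE]. ROWS is JSON, a list that holds one entry, the list of rows, each a list of 7 numbers: the shift along the tool's x, y, z in mm, then the turn, a rotation vector about the tool's x, y, z in rad, then the opening, from 0 (shut) to 1 (fully open). In form: [[[tx, ty, tz, wx, wy, wz, fingers], ...]]. A call has 1 to 5 rows; each row shifts and turns the commanded pose from where the row before left it, along the tool's axes as they then stand; what a row does not reach is not made up. A row lasts 1/10 s, in which the tool goes at most 50 mm and 8.59 degrees, less where a joint would pass 70% of its speed; a pose out of reach is approached as far as the arm can. A call is refused whole if a number of a shift passes 50 or a number of a turn 0.15, either way. A call with a gripper value outside its range is refused whole. The fingers move at their own pace and stop on an object; FORCE is the grip in N (left out, the last holds). Time passes only in rows, so rows that do not move let the fingers close. It gives the time, the measured TCP pose, the force, the opening and the grip force at its end, in the units of the state.
- bot.observe(): the state, without advancing time (a new reading comes with each control period).
- bot.grab_frame(name): name is "scene" or "top" or "wrist"; returns a dict with "img" (480x640x3 uint8, red, green, blue), "intrinsics" (3x3 intrinsics, pixels), "R" (3x3) and "t" (3): a world point X has camera coordinates R X + t; the wrist camera has in their place "tool_from_camera" (4x4, takes a point from camera to tool coordinates, whose origin is the TCP and whose axes are the flange's). Camera axes: x right, y down, z forward; pixel columns grow to the right and rows downward; lengths in m; the calibration is good to about 2 mm. A picture is of the moment at which its call begins: read the wrist's pose just before it. There is no depth.
- bot.job_done(): hands the job in; it is judged then, once.
Trained networks look in a picture, given as the dict that the camera call returned (one of the last four; its "shot" number tells which), for a name from the list of things; names that differ only in an ending like _2 or _b are one class to them, and where a whole thing is asked for, a point or a joint stands for the part that bears it (a point fixed in the world has none). Each returns a list of dicts, best first, with "conf" (0 to 1); they miss things now and then, are a little off and sometimes report something else, mostly with a low value. They report only what shows in the picture. A call takes as long as a camera call. They do not tell look-alikes from the thing itself.
- bot.trace(query, picture): "region" (480x640 bool, what is visible of it).
- bot.spot_point(query, picture): "xyz" ([x, y, z] in m, in world coordinates, good to about 4 mm: a listed point, or the origin of a listed thing).
The state is a dict: "clock": time; "qpos": joint angles; "qd": joint speeds; "joint_efforts": joint torques, N m; "position": TCP position; "tool_rot": TCP orientation; "force": force on the tool from outside, world axes, zero at the start; "moment": the same for the moment, N m; "grip_width": finger opening in m; "finger_force": force on a finger pad.
Only numpy, scipy, OpenCV 4.12 (cv2) and the standard library are available. Lean on these libraries where they do the work, as an engineer would, in place of code of your own. Each camera call takes 0.05 s, during which the arm holds its last target. There are 200 camera calls.

### The job

The tower of three sample trays has to be locked before it is carried to the freezer. Take the longer of the two locking rods out of the holder by its handle and lower it, point down, through the three aligned eyes of the tower until its collar sits flat on the top eye; guide it down, do not let it drop. Let go of it, and leave the shorter rod standing in the holder.

Things in the scene. Friction and masses are not known exactly. Their poses are not given: they have to be found in the camera images.
- long_rod: Longer locking rod, loose, about 0.16 kg, standing upright, point down, in one socket of the holder. Origin: middle of its lower tip; z runs up the rod. Heights above the tip: steel shaft 12 mm thick up to 112 mm (lowest 8 mm tapered to 6 mm), round steel collar 46 mm wide from 112 to 118 mm, round black handle 16 mm thick from 118 to 168 mm, to be gripped from above.
- short_rod: Shorter locking rod, in the other socket; it stays there. Same collar and handle, but its shaft is only 70 mm long: handle top 132 mm above the table, that of the long rod 174 mm. Either rod may be in either socket. Origin: middle of its lower tip, z up.
- holder: Grey rod holder, a fixed block 60 x 150 x 50 mm high with two loose-fitting round sockets 14.5 mm wide, at 45 mm either side of its middle along its y axis. The sockets' floor, on which the tips stand, is 6 mm above the table, so a rod must rise 44 mm to come out. Origin: centre of the underside.
- tower: Three aluminium trays 150 x 110 mm, stacked, fixed. On a short side each has a square eye 52 x 52 x 8 mm with a 30 mm round hole, all in line. Origin: on the holes' vertical axis at table height; x points to the trays, which begin 26 mm away. Eye tops 42, 82, 122 mm above the table; nothing there is over 130 mm. Collar flat on the top eye: long rod's tip 10 mm above the table.
Things that resemble listed ones, but are neither listed nor needed, are in the scene too. Several things have the shape of the tower; the one meant has the colours described above.

How it is judged:
By the outcome, as a careful person would: the job done as asked, in the order asked, and still so for the second after the job is handed in, with the robot touching nothing.
It also fails if it takes over 43 s, if anything falls off the work surface, if the arm or the gripper's body presses on something with over 40 N, if the wrist force passes 120 N, or if a joint passes its speed limit or range.

## Working session

There is one attempt and no reset: what is moved stays moved. The work goes in short steps, Python scripts to look and compute and a shell command to move; the robot and the scene stay as the last step left them, time stands still between calls to the robot, and variables do not carry over. Pictures are saved under pics/ and viewed, at most 10 in all, crops included, and the job is handed in when it is done.

```bash
mkdir -p pics
cat > h.py <<'E'
import numpy as np, cv2
from workcell import bot
np.set_printoptions(precision=4,suppress=True)
def save(p,n): cv2.imwrite(f'pics/{n}.png',p["img"][:,:,::-1])
def proj(p,X):
    c=p["R"]@np.array(X)+p["t"]; u=p["intrinsics"]@c; return u[:2]/u[2]
def ray(p,uv,z):
    K=np.array(p["intrinsics"]);R=np.array(p["R"]);t=np.array(p["t"])
    d=R.T@np.linalg.inv(K)@np.array([uv[0],uv[1],1.]);o=-R.T@t
    return o+d*(z-o[2])/d[2]
E
python3 - <<'E'
from h import *
s=bot.observe(); print(s["position"],s["tool_rot"],bot.tip_reach,s["grip_width"])
for n in("top","scene"):
    p=bot.grab_frame(n); save(p,n)
    print(n,-np.array(p["R"]).T@p["t"])
    for q in("long_rod","short_rod","holder","tower"):
        for r in bot.spot_point(q,p): print(q,np.array(r["xyz"]),round(r["conf"],2),proj(p,r["xyz"]))
print(bot.observe()["clock"])
E
```

```text
[ 0.2665 -0.5651  0.3033] [-3.1405  0.0001  0.4408] 0.0726 0.0852300638721035
top [0.3439 0.1444 1.4086]
long_rod [ 0.5758 -0.2827  0.0087] 0.53 [467.7247 209.2763]
short_rod [ 0.554  -0.1955  0.0037] 0.47 [439.9337 216.9962]
holder [ 0.5651 -0.2399  0.0014] 0.77 [453.6579 213.3186]
tower [ 0.5013  0.2023 -0.0013] 0.96 [314.4732 236.565 ]
tower [0.2619 0.2648 0.0015] 0.9 [295.6751 313.5562]
tower [ 0.2536  0.6152 -0.0016] 0.83 [183.6191 318.4382]
tower [ 0.7327  0.0574 -0.001 ] 0.8 [358.1256 164.2082]
tower [0.5066 0.4203 0.0002] 0.75 [245.792  236.3916]
tower [ 0.5781 -0.2846  0.008 ] 0.25 [468.2224 208.5804]
scene [ 1.3607 -0.7746  0.9615]
holder [ 0.5589 -0.241  -0.0005] 0.59 [228.2958 333.9759]
tower [ 0.7378  0.055  -0.0021] 0.95 [377.5642 307.8885]
tower [ 0.2566  0.62   -0.    ] 0.88 [376.3907 153.2591]
tower [0.2586 0.2616 0.0015] 0.86 [298.5696 194.342 ]
tower [ 0.5035  0.1988 -0.0029] 0.81 [345.1415 239.3973]
tower [ 0.5097  0.4182 -0.001 ] 0.69 [398.3041 207.4765]
0.5
```

View pics/top.png

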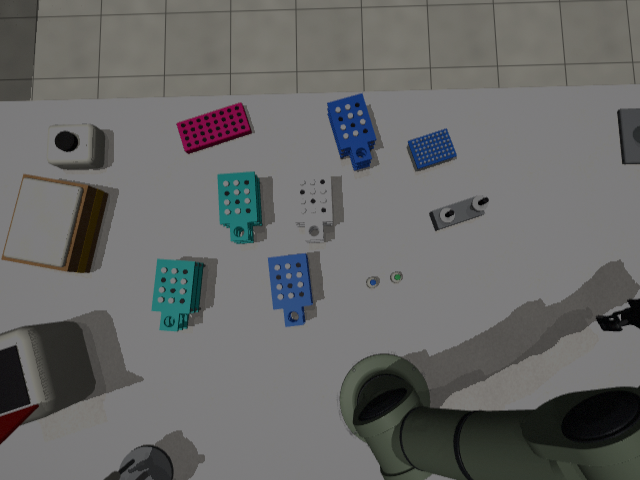

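View pics/scene.png

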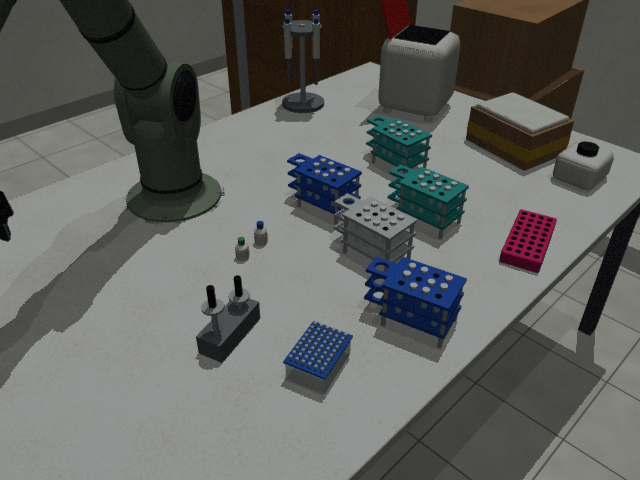

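Silver tower sits at top-view (313,232), about (0.502, 0.200). The holder is at top-view (458,212). In the scene view, the rod at (212,297) stands higher, so it's the long one, at about y=-0.283. Next I'll refine the handle top and the eye hole.

Run:
```python
from h import *
P={n:bot.grab_frame(n) for n in("top","scene")}
tiles=[]
for n,(u,v),(u2,v2) in(("top",(465,210),(316,232)),("scene",(225,300),(345,205))):
    for a,b in((u,v),(u2,v2)):
        c=P[n]["img"][b-25:b+25,a-33:a+33,::-1]; tiles.append(cv2.resize(cv2.convertScaleAbs(c,alpha=1.6),(396,300),interpolation=cv2.INTER_CUBIC))
cv2.imwrite('pics/crops.png',np.vstack([np.hstack(tiles[:2]),np.hstack(tiles[2:])]))
L=[.576,-.283];S=[.554,-.1955]
for n in P:
    print(n,'long tops',proj(P[n],L+[.174]),proj(P[n],L+[.124]),'short',proj(P[n],S+[.132]),'eye',proj(P[n],[.502,.2005,.122]))
```

```text
top long tops [485.4567 199.0797] [479.6497 202.4151] short [450.4352 210.1499] eye [313.2599 231.6277]
scene long tops [209.2756 286.5542] [211.8756 305.2692] short [238.4151 277.3125] eye [346.553  199.6743]
```

View pics/crops.png

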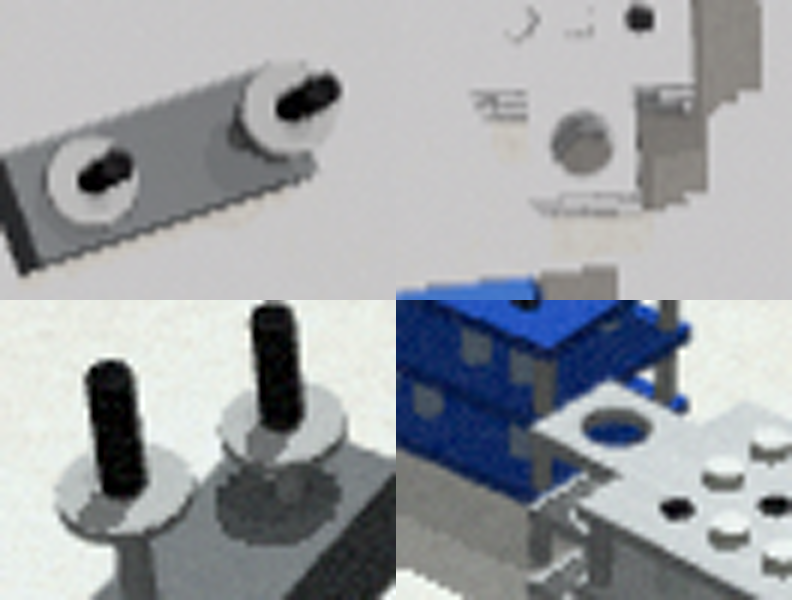

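The crops show the long rod's handle top at top-view (486.2,199.7) and scene (210,286.7). The silver eye hole is at top-view (314,230.8) and scene (348.8,201.3).

Run:
```python
from h import *
P={n:bot.grab_frame(n) for n in("top","scene")}
for n,uv,z in(("top",(486.2,199.7),.174),("top",(480,203.3),.124),("scene",(210,286.7),.174),("top",(314,230.8),.122),("scene",(348.8,201.3),.122)): print(n,z,ray(P[n],uv,z))
s=bot.observe();p=s["position"];y=s["tool_rot"][2]
X=np.array([np.cos(y),np.sin(y)]);Y=np.array([np.sin(y),-np.cos(y)])
# hover point for wrist look: 70 mm short of rod
d=np.array([.575,-.284])-p[:2]; print('rod: tx,ty mm',d@X*1e3,d@Y*1e3)
w=bot.grab_frame("wrist"); print(np.array(w["tool_from_camera"]),w["intrinsics"])
```

```text
top 0.174 [ 0.5742 -0.2849  0.174 ]
top 0.124 [ 0.5734 -0.2839  0.124 ]
scene 0.174 [ 0.5774 -0.2823  0.174 ]
top 0.122 [0.5044 0.1983 0.122 ]
scene 0.122 [0.5112 0.1989 0.122 ]
rod: tx,ty mm 398.88042177870005 -122.80668304115301
[[-0.0014 -0.9586 -0.2848  0.073 ]
 [ 1.     -0.0014 -0.0004  0.0006]
 [-0.     -0.2848  0.9586 -0.0699]
 [ 0.      0.      0.      1.    ]] [[418.6166   0.     320.3931]
 [  0.     418.6166 235.1379]
 [  0.       0.       1.    ]]
```

```bash
python3 -m jog '[[[36,-11,0,0,0,0,1],[36,-11,0,0,0,0,1],[36,-11,0,0,0,0,1],[36,-11,0,0,0,0,1],[36,-11,0,0,0,0,1]]]' 40; python3 -m jog '[[[36,-11,0,0,0,0,1],[36,-11,0,0,0,0,1],[36,-11,0,0,0,0,1],[36,-11,0,0,0,0,1],[36,-11,0,0,0,0,0.7]]]'
python3 -m jog '[[[0,0,0,0,0,0,0.7]]]'
cat > look.py <<'E'
from h import *
import sys
s=bot.observe();w=bot.grab_frame("wrist");save(w,sys.argv[1])
from scipy.spatial.transform import Rotation as Ro
T=np.eye(4);T[:3,:3]=Ro.from_euler('xyz',s["tool_rot"]).as_matrix();T[:3,3]=s["position"]
C=np.linalg.inv(T@np.array(w["tool_from_camera"]));w["R"]=C[:3,:3];w["t"]=C[:3,3]
print(s["clock"],s["position"],s["tool_rot"],s["force"],s["grip_width"],s["finger_force"])
for X in((.575,-.284,.174),(.575,-.284,.124),(.504,.199,.122)): print(X,proj(w,X))
for q in sys.argv[2:]:
    for r in bot.spot_point(q,w)[:2]: print(q,np.array(r["xyz"]),r["conf"])
E
python3 look.py w1 long_rod
```

```text
clock: 1.25
position: [0.407, -0.4376, 0.3041]
tool_rot: [3.141, -0.0, 0.441]
force: [0.3, 0.1, -0.0]
grip_width: 0.0854
finger_force: 0.0
clock: 1.75
position: [0.5463, -0.311, 0.304]
tool_rot: [3.141, -0.0, 0.441]
force: [-0.0, -0.5, 0.3]
grip_width: 0.0732
finger_force: 0.0
clock: 1.85
position: [0.549, -0.3074, 0.3036]
tool_rot: [-3.14, -0.002, 0.447]
force: [-0.9, 0.7, 0.7]
grip_width: 0.0603
finger_force: 0.0
1.85 [ 0.549  -0.3074  0.3036] [-3.1402 -0.0023  0.4473] [-0.897   0.7069  0.7015] 0.06031160406798477 0.0
(0.575, -0.284, 0.174) [299.3321 196.3089]
(0.575, -0.284, 0.124) [303.4766 180.1431]
(0.504, 0.199, 0.122) [-618.9108 -103.9221]
long_rod [ 0.5767 -0.2846  0.0081] 0.97
```

View pics/w1.png

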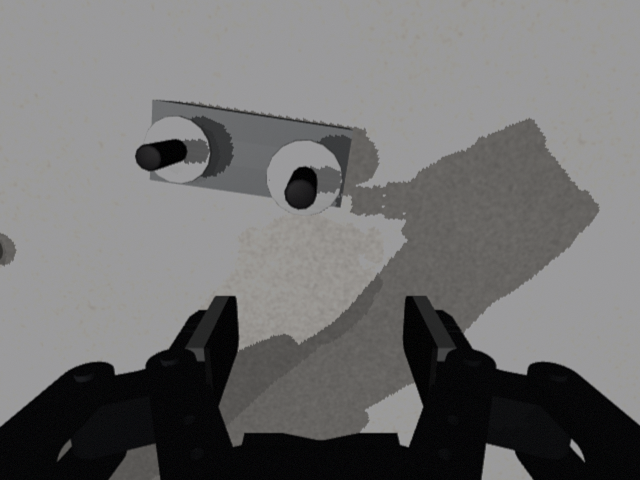

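The handle top shows at (300,192) against a predicted (299,196), so the rod is at about (0.576,-0.283). Aligning, then descending.

```bash
python3 -m jog '[[[18,-5,0,0,0,-0.006,0.7],[17,-5,0,0,0,0,0.7],[0,0,25,0,0,0,0.7],[0,0,0,0,0,0,0.7],[0,0,0,0,0,0,0.7]]]'; python3 look.py w2 long_rod
```

```text
clock: 2.45
position: [0.5725, -0.2882, 0.279]
tool_rot: [-3.141, 0.001, 0.446]
force: [-0.5, -0.1, 0.5]
grip_width: 0.06
finger_force: 0.0
2.45 [ 0.5725 -0.2882  0.279 ] [-3.141   0.0007  0.4463] [-0.5148 -0.1172  0.4558] 0.059982676469206284 0.0
(0.575, -0.284, 0.174) [313.2588 271.3698]
(0.575, -0.284, 0.124) [314.7635 238.583 ]
(0.504, 0.199, 0.122) [-681.325   -55.9878]
long_rod [ 0.5764 -0.286   0.0071] 0.9
```

View pics/w2.png

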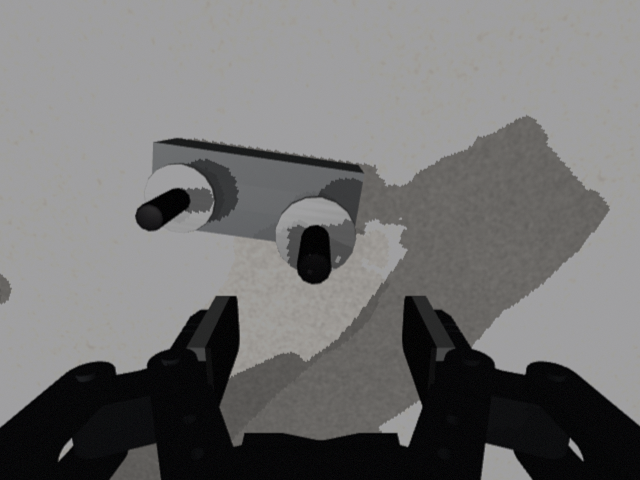

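Handle top at (314,268): go 5 mm in x, -2.5 mm in y, then 75 mm down.

```bash
python3 -m jog '[[[5,-2.5,0,0,0,0,0.7],[0,0,25,0,0,0,0.7],[0,0,25,0,0,0,0.7],[0,0,25,0,0,0,0.7],[0,0,0,0,0,0,0.7]]]'; python3 -m jog '[[[0,0,0,0,0,0,0.5],[0,0,0,0,0,0,0.3],[0,0,0,0,0,0,0.1],[0,0,0,0,0,0,0],[0,0,0,0,0,0,0]]]' 50;python3 -m jog '[[[0,0,0,0,0,0,0],[0,0,0,0,0,0,0],[0,0,0,0,0,0,0]]]'
```

```text
clock: 3.05
position: [0.5752, -0.283, 0.2016]
tool_rot: [-3.139, 0.002, 0.447]
force: [0.1, -0.4, 0.2]
grip_width: 0.0599
finger_force: 0.0
clock: 3.55
position: [0.5766, -0.2838, 0.2053]
tool_rot: [3.14, -0.001, 0.447]
force: [-0.8, 0.5, 8.4]
grip_width: 0.0146
finger_force: 48.5
clock: 3.85
position: [0.5766, -0.2838, 0.2053]
tool_rot: [3.14, -0.001, 0.447]
force: [-0.7, 0.4, 7.9]
grip_width: 0.0147
finger_force: 48.5
```

```bash
python3 -m jog '[[[0,0,-5,0,0,0,0],[0,0,-10,0,0,0,0],[0,0,-15,0,0,0,0],[0,0,-20,0,0,0,0],[0,0,-20,0,0,0,0]]]'; python3 -m jog '[[[0,0,-25,0,0,0,0],[0,0,-25,0,0,0,0],[0,0,-25,0,0,0,0],[0,0,-10,0,0,0,0],[0,0,0,0,0,0,0]]]'
python3 - <<'E'
from h import *
for n in ("scene",):
    p=bot.grab_frame(n)
    c=p["img"][200:380,120:360,::-1];c2=p["img"][170:350,200:440,::-1]
    cv2.imwrite('pics/lift.png',cv2.resize(cv2.convertScaleAbs(c,alpha=1.5),(720,540)))
    for z in (.156,.262,.318): print(proj(p,[.5766,-.2838,z]),(proj(p,[.5766,-.2838,z])-[120,200])*3)
E
```

```text
clock: 4.35
position: [0.5761, -0.2837, 0.2759]
tool_rot: [3.141, -0.0, 0.447]
force: [-0.2, 0.7, -1.1]
grip_width: 0.0151
finger_force: 48.7
clock: 4.85
position: [0.5763, -0.2838, 0.3607]
tool_rot: [3.14, -0.002, 0.447]
force: [-0.1, -0.7, -1.8]
grip_width: 0.0148
finger_force: 48.8
[210.0863 293.7321] [270.259  281.1962]
[204.2182 251.5668] [252.6545 154.7005]
[200.8479 227.35  ] [242.5436  82.0499]
```

View pics/lift.png

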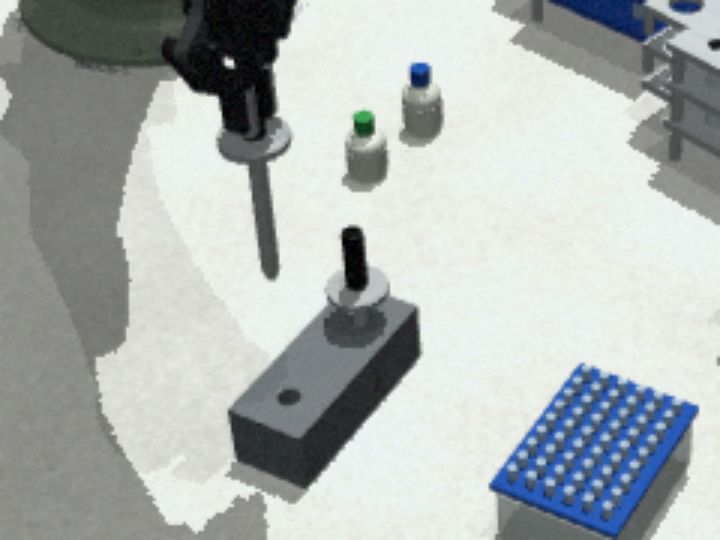

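The rod hangs vertical with its tip at (270,277), matching the prediction, and the short rod is still in the holder. Now carrying it to the silver tower.

```bash
python3 -m jog '[[[6,-18,0,0,0,0,0],[10,-33,0,0,0,0,0],[10,-33,0,0,0,0,0],[10,-33,0,0,0,0,0],[10,-33,0,0,0,0,0]]]'; python3 -m jog '[[[10,-33,0,0,0,0,0],[10,-33,0,0,0,0,0],[10,-33,0,0,0,0,0],[10,-33,0,0,0,0,0],[10,-33,0,0,0,0,0]]]'; python3 -m jog '[[[10,-33,0,0,0,0,0],[10,-33,0,0,0,0,0],[10,-33,0,0,0,0,0],[10,-33,0,0,0,0,0],[9,-20,0,0,0,0,0]]]'; python3 -m jog '[[[0,0,0,0,0,0,0],[0,0,0,0,0,0,0]]]'; python3 look.py w3 tower
```

```text
clock: 5.4
position: [0.5518, -0.1266, 0.3577]
tool_rot: [-3.14, 0.001, 0.447]
force: [0.6, 1.0, -1.1]
grip_width: 0.0148
finger_force: 48.9
clock: 5.9
position: [0.5254, 0.0436, 0.3578]
tool_rot: [-3.141, 0.002, 0.447]
force: [0.7, 0.6, -1.5]
grip_width: 0.0148
finger_force: 48.9
clock: 6.4
position: [0.5033, 0.2029, 0.3578]
tool_rot: [-3.141, 0.002, 0.45]
force: [0.9, -0.4, -1.1]
grip_width: 0.0144
finger_force: 48.9
clock: 6.6
position: [0.5044, 0.2002, 0.3579]
tool_rot: [-3.142, 0.002, 0.448]
force: [-0.1, -1.0, -1.4]
grip_width: 0.0149
finger_force: 48.9
6.6 [0.5044 0.2002 0.3579] [-3.1416  0.0018  0.4478] [-0.1057 -0.9643 -1.3867] 0.014878320885931346 48.88978064060211
(0.575, -0.284, 0.174) [959.8304 422.3013]
(0.575, -0.284, 0.124) [873.1699 379.9706]
(0.504, 0.199, 0.122) [320.9573 212.907 ]
tower [ 0.5092  0.2006 -0.0002] 0.75
tower [0.7333 0.0569 0.0048] 0.68
```

View pics/w3.png

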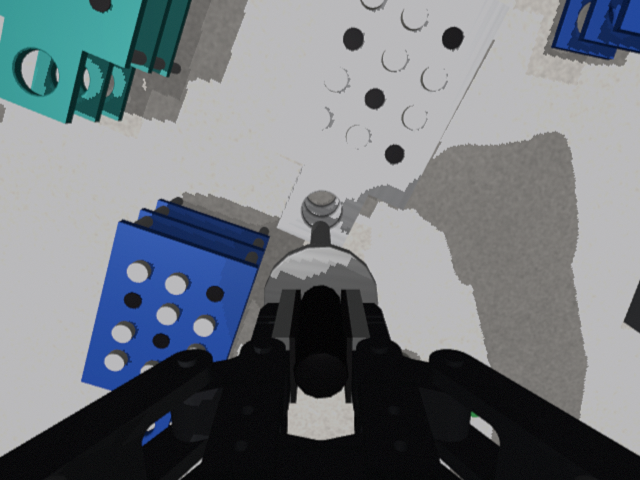

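The hole is at (322,209), about 3 mm beyond the prediction, so the eye is at about (0.507,0.200). The rod tip at (320,228) points to it. I'll correct and lower to just above the eye.

```bash
python3 -m jog '[[[2.5,1,0,0,0,0,0],[0,0,15,0,0,0,0],[0,0,10,0,0,0,0],[0,0,0,0,0,0,0],[0,0,0,0,0,0,0]]]'; python3 look.py w4 tower
python3 - <<'E'
from h import *
a=cv2.imread('pics/w4.png')[130:290,240:400]
p=bot.grab_frame("scene")
b=p["img"][160:220,318:378,::-1]
cv2.imwrite('pics/near.png',cv2.convertScaleAbs(np.hstack([cv2.resize(a,(400,400)),cv2.resize(b,(400,400))]),alpha=1.3))
E
```

```text
clock: 7.2
position: [0.5079, 0.2001, 0.334]
tool_rot: [-3.142, 0.0, 0.446]
force: [-0.3, -0.3, -1.9]
grip_width: 0.0148
finger_force: 48.9
7.2 [0.5079 0.2001 0.334 ] [-3.1416  0.0003  0.4464] [-0.2559 -0.293  -1.8902] 0.014822830691572622 48.89281153678894
(0.575, -0.284, 0.174) [1008.2287  451.0747]
(0.575, -0.284, 0.124) [908.6782 401.8052]
(0.504, 0.199, 0.122) [318.7153 225.6903]
tower [0.507  0.417  0.0012] 0.96
tower [0.2622 0.2643 0.0034] 0.9
```

View pics/near.png

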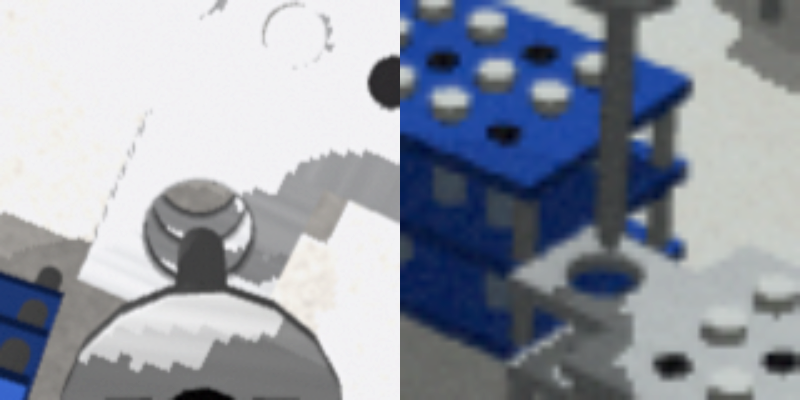

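The tip (left crop 203,232; right crop 608,240) is over the middle of the hole, within about 2 mm. Lowering it in, guided.

```bash
python3 -m jog '[[[-1,0.5,8,0,0,0,0],[0,0,12,0,0,0,0],[0,0,12,0,0,0,0],[0,0,12,0,0,0,0],[0,0,0,0,0,0,0]]]'; python3 -m jog '[[[0,0,15,0,0,0,0],[0,0,15,0,0,0,0],[0,0,15,0,0,0,0],[0,0,15,0,0,0,0],[0,0,0,0,0,0,0]]]'; python3 -m jog '[[[0,0,6,0,0,0,0],[0,0,4,0,0,0,0],[0,0,3,0,0,0,0],[0,0,0,0,0,0,0],[0,0,0,0,0,0,0]]]'
```

```text
clock: 7.85
position: [0.5064, 0.1991, 0.2878]
tool_rot: [-3.141, 0.003, 0.447]
force: [0.3, 0.3, -0.5]
grip_width: 0.0148
finger_force: 48.9
clock: 8.35
position: [0.5065, 0.1992, 0.2285]
tool_rot: [-3.141, 0.003, 0.447]
force: [-0.0, 0.3, -1.5]
grip_width: 0.0147
finger_force: 48.9
clock: 8.85
position: [0.5071, 0.1994, 0.2171]
tool_rot: [-3.142, -0.0, 0.447]
force: [0.1, -0.1, -2.3]
grip_width: 0.0148
finger_force: 48.9
```

```bash
python3 -m jog '[[[0,0,2,0,0,0,0],[0,0,2,0,0,0,0],[0,0,1,0,0,0,0],[0,0,0,0,0,0,0]]]'; python3 -m jog '[[[0,0,1,0,0,0,0],[0,0,0.5,0,0,0,0],[0,0,0,0,0,0,0]]]'; python3 -m jog '[[[0,0,1,0,0,0,0],[0,0,0,0,0,0,0]]]'
```

```text
clock: 9.25
position: [0.507, 0.1994, 0.2117]
tool_rot: [-3.142, 0.0, 0.447]
force: [-0.5, 0.1, -2.0]
grip_width: 0.0149
finger_force: 48.9
clock: 9.55
position: [0.507, 0.1994, 0.2103]
tool_rot: [-3.142, 0.0, 0.447]
force: [-0.9, -0.6, -1.3]
grip_width: 0.0146
finger_force: 48.9
clock: 9.75
position: [0.5071, 0.1995, 0.2097]
tool_rot: [3.142, -0.0, 0.447]
force: [-1.4, -0.7, 3.6]
grip_width: 0.0146
finger_force: 49.8
```

Contact felt at the expected height. One small press to confirm, then release.

```bash
python3 -m jog '[[[0,0,0.5,0,0,0,0],[0,0,0,0,0,0,0]]]' 20; python3 -m jog '[[[0,0,0,0,0,0,0.3],[0,0,0,0,0,0,0.5],[0,0,0,0,0,0,0.6],[0,0,0,0,0,0,0.6],[0,0,0,0,0,0,0.6]]]'; python3 -m jog '[[[0,0,-10,0,0,0,0.6],[0,0,-25,0,0,0,0.6],[0,0,-40,0,0,0,0.6],[0,0,-40,0,0,0,0.6],[0,0,-40,0,0,0,0.6]]]'; python3 -m jog '[[[-40,0,0,0,0,0,0.6],[-40,0,0,0,0,0,0.6],[-20,0,0,0,0,0,0.6],[0,0,0,0,0,0,0.6]]]'
python3 look.py w5 tower long_rod short_rod
python3 - <<'E'
from h import *
p=bot.grab_frame("scene");a=cv2.imread('pics/w5.png')
b=p["img"][160:340,190:430,::-1]
cv2.imwrite('pics/end.png',cv2.convertScaleAbs(np.hstack([cv2.resize(a,(400,300)),cv2.resize(b,(400,300))]),alpha=1.3))
for z in(.178,.128): print(ray(p,proj(p,[.507,.1995,z]),z),proj(p,[.507,.1995,z]), (proj(p,[.507,.1995,z])-[190,160])*400/240+[400,0])
E
```

```text
clock: 9.95
position: [0.5071, 0.1994, 0.2096]
tool_rot: [3.141, -0.0, 0.447]
force: [-6.0, -1.9, 13.8]
grip_width: 0.0148
finger_force: 50.7
clock: 10.45
position: [0.507, 0.1994, 0.2088]
tool_rot: [-3.142, 0.0, 0.447]
force: [0.2, 0.6, 0.4]
grip_width: 0.0511
finger_force: 0.0
clock: 10.95
position: [0.5067, 0.1993, 0.3664]
tool_rot: [-3.141, -0.0, 0.447]
force: [0.7, 1.1, 0.3]
grip_width: 0.0513
finger_force: 0.0
clock: 11.35
position: [0.4151, 0.1551, 0.3651]
tool_rot: [3.141, -0.001, 0.446]
force: [0.1, 1.0, -0.2]
grip_width: 0.0513
finger_force: 0.0
11.35 [0.4151 0.1551 0.3651] [ 3.1407 -0.0009  0.4464] [ 0.0848  0.9662 -0.2474] 0.05129991092800808 0.0
(0.575, -0.284, 0.174) [1005.0126  291.9068]
(0.575, -0.284, 0.124) [906.0911 265.8111]
(0.504, 0.199, 0.122) [317.4924  72.0595]
tower [0.2618 0.2646 0.003 ] 0.78
long_rod [0.5063 0.1966 0.0123] 0.93
[0.507  0.1995 0.178 ] [348.4316 181.7234] [664.0527  36.2057]
[0.507  0.1995 0.128 ] [347.8077 198.5979] [663.0128  64.3298]
```

View pics/end.png

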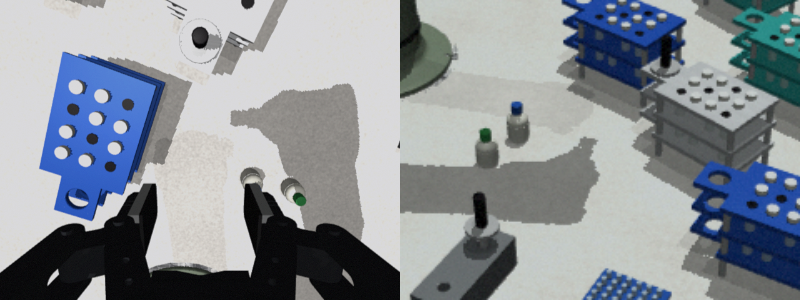

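The long rod stands upright in the silver tower, with its handle top at (665,37) and collar at (664,66) where predicted for fully seated. The short rod is still in the holder at (481,225), and the gripper is clear.

```bash
python3 -c "from workcell import bot; print(bot.job_done())"
```

```text
the job is handed in; nothing more can be done
None
```

The long rod is lowered through all three eyes of the silver tower with its collar on the top eye and released, the short rod is still in the holder, and the job was handed in at about 11.4 s on the robot's clock.

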